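# Clear the reading plate, then hold the cuvette rack square in its corner

### The arm

A 6-joint arm with a two-finger parallel gripper is mounted at the origin on a cart in front of the work surface, level with it; the furniture and walls round the work are solid. World frame = base frame: x ahead of the robot, y to its left, z up, the work surface at z = 0. Lengths are in m, angles in rad, forces in N, time in s.
With the tool pointing down it reaches from about 0.3 to 1 m from the base axis. Payload 5.1 kg.
Tool frame: the origin (TCP) lies at the very end of the fingers, on their centre line; the grasp point (between the pads) lies 19 mm behind it; x points along the fingers, y is the direction in which the jaws open and shut, and the axes are right-handed (so a half turn about x gives the same grasp; the last joint's range is limited). The gripper opens to 95 mm and grips with 3 to 60 N. Pads are 20 mm wide; open, the fingers measure 119 mm over their backs; the gripper's body (75 mm by 180 mm) begins 59 mm behind the grasp point.
Start: joints at [1.151, 0.124, 1.65, -0, 1.367, -0.083], TCP at [0.215, 0.613, 0.215] pointing down, gripper open.
Joint ranges: [-2.61, 2.61], [-1.02, 2.33], [0.03, 2.71], [-1.35, 4.49], [0.32, 2.68], [-2.91, 2.91]. Speed limits (rad/s): [2.57, 2.57, 3.14, 3.14, 3.14, 3.14].

### API

Orientations are given as a 3x3 rotation matrix whose columns are the frame's x, y, z axes.
In Python, from plant import * gives the robot as it stands.
- The arm moves only by the shell command python3 -m inch 'ROWS' [FORCE]. ROWS is JSON, a list of rows, each a list of 7 numbers: the finger opening in cm, from 0 to 9.51, then the shift along the tool's x, y, z in cm, then the turn, a rotation vector about the tool's x, y, z in degrees. In form: [[grip, x, y, z, rx, ry, rz], ...]. A call has 1 to 8 rows; each row is the pose to reach, as a shift and turn from the pose commanded when the call began, along the tool's axes at that moment; what a row does not reach only later rows make up. A row lasts 1/8 s, in which the tool goes at most 62.5 mm and 10.7 degrees, less where a joint would pass 70% of its speed; a pose out of reach is approached as far as the arm can. A call with a gripper value outside its range is refused whole. The fingers move at their own pace and stop on an object; FORCE is the grip in N (left out, the last holds). Time passes only in rows, so rows that repeat a pose let the fingers close. It gives the time, the measured TCP pose, the force and the opening at its end, in the units of the state.
- read_state(): the state, without advancing time (a new reading comes with each control period).
- read_camera(name): name is "side" or "top"; returns the picture (420x560x3 uint8, blue, green, red); there is no depth.
- calibration(name): a dict with "vertical_fov" (degrees; the focal length in pixels is half the picture's height over the tangent of half this angle, whatever the lens; pixels are square), "cx", "cy" (the principal point, pixels), "R" (3x3) and "t" (3): a world point X has camera coordinates R X + t. Camera axes: x right, y down, z forward; pixel columns grow to the right and rows downward; lengths in m; the calibration is good to about 2 mm. A picture is of the moment at which its call begins. calibration takes no time and is no camera call.
- job_done(): hands the job in, once; it reports no verdict.
The state is a dict: "clock": time; "joint_positions": joint angles; "joint_vel": joint speeds; "tau": joint torques, N m; "tcp_pos": TCP position; "tool_rot": TCP orientation; "contact_force": force on the tool from outside, world axes, zero at the start; "torque": the same for the moment, N m; "opening": finger opening in m.
Only numpy, scipy, OpenCV 4.12 (cv2) and the standard library are available. Lean on these libraries where they do the work, as an engineer would, in place of code of your own. Each camera call takes 0.05 s, during which the arm holds its last target. There are 200 camera calls.

### The job

The reading plate must be cleared: set the red-lidded sample cup gently in the blue bin and the green-banded reagent vial gently in the orange bin. Then lay the empty clear cuvette rack flat on the plate and press it into the plate's corner until its long side is firmly against both back stops and its end firmly against the end stop, and finish while still holding it pressed there against all three. Leave the other things on the worktop where they are.

Things in the scene. Friction and masses are not known exactly. Their poses are not given: they have to be found in the camera images.
- plate: reading plate, fixed: bare aluminium, 125 (x) x 172 (y) x 6 mm thick, origin at the centre of its underside on the worktop. Three black stops 18 mm high stand on it and form a corner at its +x, +y; the front (-x) and the -y side are open. The cup and the vial stand on it at the start
- plate_home (a point): where the rack's centre lies when it is home in the corner: plate x = +23, y = +7, 21.5 mm above the plate's underside; axes as the plate's
- rack_center (a point): centre (half-way up, 15.5 mm over its underside) of the empty clear acrylic cuvette rack, 44 (x) x 118 (y, its length) x 31 mm high, loose, about 90 g, both ends alike. Take it across the 44 mm, mid-length: the sides are open but for a thin shelf 20 to 22 mm over the underside that reaches both long sides, a base 5 mm thick, and 5 mm end walls
- cup_center (a point): centre (half-way up, 29 mm above its underside) of the white sample cup with a red screw lid, 58 mm high, lid 50 mm in diameter and 10 mm high, body tapering to about 36 mm at the foot, loose, about 30 g, upright
- vial_center (a point): centre (half-way up, 25 mm above its underside) of the reagent vial with a green band and a white cap, 23 mm in diameter, 50 mm high, loose, about 22 g, upright
- blue_bin: blue open square bin, 110 x 110 x 24 mm high, walls and floor 3 mm, fixed, for sample cups; origin at the centre of its underside. Between the plate and the bins stands a black instrument case about 0.15 m high (x 0.43 to 0.75 m, y -0.25 to 0.18 m; its raised screen lid stands behind x = 0.74 m), so things carried across must pass well above it or in front of it
- orange_bin: orange open square bin of the same size, fixed, for reagent vials; origin at the centre of its underside. The two bins may have changed places
- cup: the red-lidded sample cup (origin at the centre of its underside)
- vial: the green-banded reagent vial (origin at the centre of its underside)
- rack: the cuvette rack (origin at the centre of its underside; y along its length)
- end_stop: black end stop, fixed on the plate, of slippery plastic, 32 (x) x 12 (y) x 18 mm high, origin at the centre of its underside, at plate x = +21, y = +72 mm; its inner face (plate y = +66) looks to the plate's -y
- yellow_cup: yellow-lidded sample cup, a bystander, 50 mm wide, 58 mm high
- label_reel: white label roll, a bystander, 61 mm wide, 30 mm high
- pen: grey marker with a black cap, lying, a bystander, 137 mm long, 11 mm high
- purple_vial: reagent vial with a purple band, a bystander, 23 mm wide, 50 mm high
- bench_timer: white timer, a bystander, 62 x 62 x 19 mm
- back_stops: the two black back stops, fixed on the plate, of slippery plastic, each 12 (x) x 28 (y) x 18 mm high; their inner faces lie at plate x = +45 mm and look to the plate's -x. The origin lies half-way between them, at their underside, at plate x = +51, y = +7; their centres are 45 mm to either side of it, and the gap between them is 62 mm wide, room for a finger

How it is judged:
By the outcome, as a careful person would: the job done as asked, in the order asked, and still so for the second after the job is handed in, while the arm keeps its last pose, push and grip.
It also fails if it takes over 72 s, if anything falls off the work surface, if the arm or the gripper's body presses on something with over 40 N, if the wrist force passes 120 N, or if a joint passes its speed limit or range.

## Working session

There is one attempt and no reset: what is moved stays moved. The work goes in short steps, Python scripts to look and compute and a shell command to move; the robot and the scene stay as the last step left them, time stands still between calls to the robot, and variables do not carry over. Pictures are saved under pics/ and viewed, about 8 in all and at most 12, crops included, and the job is handed in when it is done.

```bash
mkdir -p pics; ls; python3 - <<'E'
from plant import *
import cv2
for n in("side","top"):
    im=read_camera(n); cv2.imwrite(f"pics/{n}0.png",im)
    print(n,calibration(n))
print(read_state())
E
```

```text
pics
side {'vertical_fov': 56.9454495566237, 'cx': 284.4840083223168, 'cy': 205.08744574957103, 'R': array([[-0.99209303, -0.12529222, -0.00729868],
       [-0.0405621 ,  0.37512766, -0.92608528],
       [ 0.11876921, -0.91846671, -0.37724365]]), 't': array([0.57240866, 0.07717004, 1.01390639])}
top {'vertical_fov': 44.78755354028359, 'cx': 278.26047081861265, 'cy': 210.1887676919999, 'R': array([[ 0.3845278 , -0.92311255, -0.00126315],
       [-0.85840249, -0.35706849, -0.36830321],
       [ 0.33953428,  0.14270711, -0.92970487]]), 't': array([-0.19920267,  0.51746969,  1.31297664])}
{'clock': 0.1, 'joint_positions': array([ 1.15139188e+00,  1.24438583e-01,  1.65156916e+00, -9.35186425e-06,
        1.36751046e+00, -8.26272399e-02]), 'joint_vel': array([ 0.00096379, -0.00172002, -0.00237584,  0.00027126,  0.00120152,
        0.00128906]), 'tau': array([ 3.98273960e-04, -4.18883479e+01, -3.61096823e+01,  7.77877774e-02,
        4.61919559e-02, -6.75497085e-05]), 'tcp_pos': array([0.21459198, 0.61291944, 0.21349207]), 'tool_rot': array([[-7.75750525e-04,  3.30444530e-01,  9.43825095e-01],
       [-1.76239573e-03,  9.43823462e-01, -3.30445407e-01],
       [-9.99998146e-01, -1.91973651e-03, -1.49797518e-04]]), 'contact_force': array([ 0.21297366,  0.2979171 , -0.64797297]), 'torque': array([ 0.00162624, -0.04993985,  0.0281778 ]), 'opening': 0.09482006953949121}
```

View pics/side0.png

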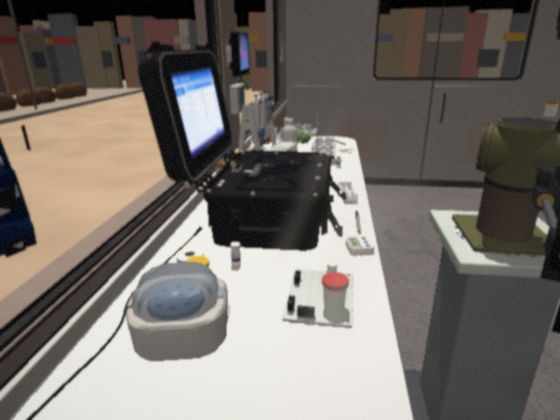

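View pics/top0.png

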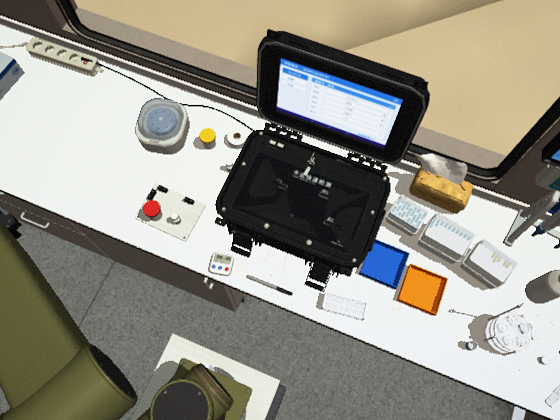

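The side view shows the plate at about (320,297), with the cup on it (335,290) and the vial behind. In the top view the red lid is at (151,209), the vial at (174,217), the rack probably at (344,303), the blue bin at (384,263) and the orange bin at (422,288). Next I'll enlarge the details.

```bash
cat > h.py <<'E'
import numpy as np,cv2
from plant import *
def cal(n):
    c=calibration(n);f=210/np.tan(np.radians(c["vertical_fov"]/2));return c,f
def ray(n,u,v,z):
    c,f=cal(n);R=np.array(c["R"]);t=np.array(c["t"])
    o=-R.T@t;d=R.T@np.array([(u-c["cx"])/f,(v-c["cy"])/f,1]);return o+d*(z-o[2])/d[2]
def proj(n,X):
    c,f=cal(n);p=np.array(c["R"])@X+c["t"];return p[:2]/p[2]*f+[c["cx"],c["cy"]]
def blob(im,lo,hi,box):
    m=cv2.inRange(cv2.cvtColor(im,cv2.COLOR_BGR2HSV),lo,hi);k=np.zeros_like(m);x0,y0,x1,y1=box;k[y0:y1,x0:x1]=m[y0:y1,x0:x1]
    cs=cv2.findContours(k,cv2.RETR_EXTERNAL,cv2.CHAIN_APPROX_NONE)[0]
    return max(cs,key=cv2.contourArea)
def cen(c): 
    m=cv2.moments(c);return m['m10']/m['m00'],m['m01']/m['m00']
def crop(im,x0,y0,w,h,s): return cv2.resize(im[y0:y0+h,x0:x0+w],None,fx=s,fy=s,interpolation=cv2.INTER_CUBIC)
E
python3 - <<'E'
from h import *
t=cv2.imread("pics/top0.png");s=cv2.imread("pics/side0.png")
A=crop(t,130,175,80,70,5);B=crop(t,310,280,80,60,5);C=crop(s,280,260,80,70,5);D=crop(s,330,170,80,60,5)
cv2.imwrite("pics/c1.png",np.vstack([np.hstack([A,C]),np.hstack([B,D])])[:600])
for nm,lo,hi,z in(("blue",(105,150,80),(125,255,255),.024),("orange",(8,150,120),(20,255,255),.024)):
    c=blob(t,lo,hi,(340,230,460,330));b=cv2.minAreaRect(c);print(nm,cen(c),cv2.contourArea(c),ray("top",*cen(c),.012))
    print(np.array([ray("top",*p,.024)[:2] for p in cv2.boxPoints(b)]).round(3).tolist())
c=blob(t,(0,150,80),(8,255,255),(130,180,190,240));print("lid",cen(c),ray("top",*cen(c),.062))
c=blob(s,(0,150,80),(8,255,255),(300,260,360,300));print("lidside",cen(c),ray("side",*cen(c),.060),cv2.boundingRect(c))
print(ray("top",174,217,.056),ray("top",344,303,.02))
E
```

```text
blue (384.151274937244, 264.3550006605892) 1261.5 [ 0.54878211 -0.31213235  0.012     ]
[[0.497, -0.251], [0.601, -0.258], [0.595, -0.372], [0.492, -0.363]]
orange (421.7722868217054, 289.68786337209303) 1376.0 [ 0.51971913 -0.43147147  0.012     ]
[[0.462, -0.373], [0.576, -0.375], [0.578, -0.489], [0.466, -0.483]]
lid (151.30387205387206, 208.1776094276094) [0.43427478 0.35732393 0.062     ]
lidside (325.38095238095235, 277.1904761904762) [0.45524408 0.35065919 0.06      ] (324, 276, 5, 5)
[0.43667263 0.28740393 0.056     ] [ 0.39983763 -0.24423334  0.02      ]
```

View pics/c1.png

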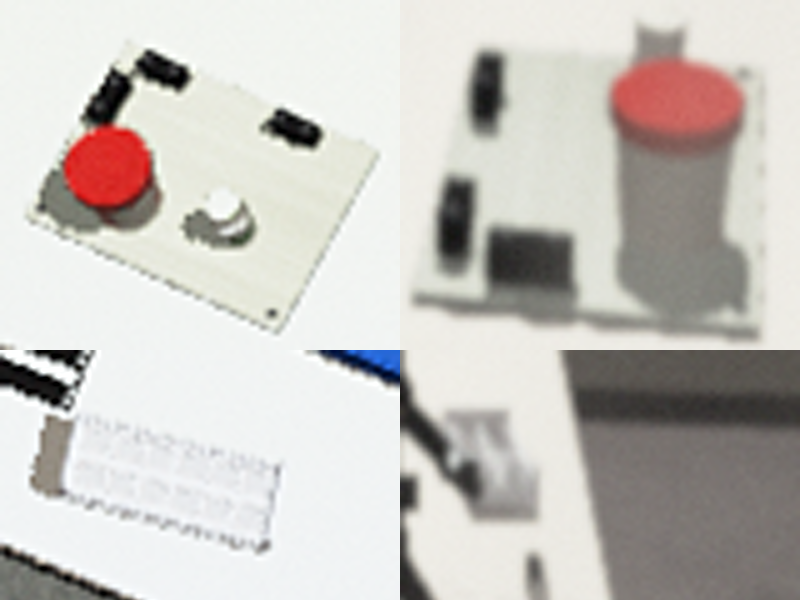

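```bash
python3 - <<'E'
from h import *
def px(n,p,off,z): return ray(n,(p[0]+.5)/5-.5+off[0],(p[1]+.5)/5-.5+off[1],z)
for n in("top","side"):
    c,f=cal(n);print(n,"cam",(-np.array(c["R"]).T@c["t"]).round(3))
P=[px("top",p,(130,175),.006)[:2] for p in((128,40),(378,153),(280,330),(27,217))]
L=np.array([(62.5,86),(62.5,-86),(-62.5,-86),(-62.5,86)])
def fit(L,P):
    P=np.array(P);A=L-L.mean(0);B=P-P.mean(0);a=np.arctan2((A[:,0]*B[:,1]-A[:,1]*B[:,0]).sum(),(A*B).sum());R=np.array([[np.cos(a),-np.sin(a)],[np.sin(a),np.cos(a)]])
    t=P.mean(0)-R@L.mean(0);return a,t,P-(L@R.T+t)
a,t,r=fit(L/1000,P);print("plate top",np.degrees(a),t,r.round(4).tolist())
S=[(478-400,48),(765-400,60),(760-400,335),(412-400,300)]
P2=[px("side",p,(280,260),.006)[:2] for p in((475-400,50),(365,65),(360,325),(12,297))]
L2=np.array([(62.5,-86),(-62.5,-86),(-62.5,86),(62.5,86)])/1000
a2,t2,r2=fit(L2,P2);print("plate side",np.degrees(a2),t2,r2.round(4).tolist())
print("stops z.024 top",[px("top",p,(130,175),.024)[:2].round(4).tolist() for p in((165,68),(297,125),(112,92))])
print("cup",px("top",(108,163),(130,175),.064),px("side",(278,95),(280,260),.064))
print("vial",px("top",(224,203),(130,175),.056),px("side",(260,28),(280,260),.056))
R=[px("top",p,(310,280-70),.031)[:2].round(4).tolist() for p in((80,412),(280,462),(268,548),(65,490))];print("rack z31",R)
R=[px("top",p,(310,280-70),.0)[:2].round(4).tolist() for p in((80,412),(280,462),(268,548),(65,490))];print("rack z0",R)
print("rack side crop",[px("side",p,(330,170-70),0)[:2].round(4).tolist() for p in((138,520),(75,520),(137,465))])
E
```

```text
top cam [ 0.075 -0.186  1.411]
side cam [0.451 0.974 0.458]
plate top -2.023348547804117 [0.46193383 0.32365906] [[0.0005, 0.0008], [-0.002, 0.0007], [0.0011, 0.0007], [0.0005, -0.0022]]
plate side -1.375466021917873 [0.46425829 0.32744277] [[-0.0009, 0.0034], [-0.0017, -0.0017], [0.002, -0.002], [0.0006, 0.0002]]
stops z.024 top [[0.5142, 0.3716], [0.5114, 0.2827], [0.4883, 0.3935]]
cup [0.43629372 0.35819989 0.064     ] [0.4371652  0.35959412 0.064     ]
vial [0.44201741 0.28884331 0.056     ] [0.44423827 0.29944097 0.056     ]
rack z31 [[0.4064, -0.187], [0.4224, -0.297], [0.376, -0.3062], [0.3632, -0.1946]]
rack z0 [[0.4138, -0.187], [0.4302, -0.2995], [0.3828, -0.3089], [0.3697, -0.1947]]
rack side crop [[0.3683, -0.1784], [0.4077, -0.1742], [0.3643, -0.2793]]
```

```bash
python3 - <<'E'
from h import *
t=cv2.imread("pics/top0.png")
A=crop(t,315,285,60,42,13);g=cv2.cvtColor(A,cv2.COLOR_BGR2GRAY).astype(float)
g=np.clip((g-150)*2.43,0,255).astype(np.uint8);cv2.imwrite("pics/rack1.png",g);print(g.shape)
E
```

```text
(546, 780)
```

View pics/rack1.png

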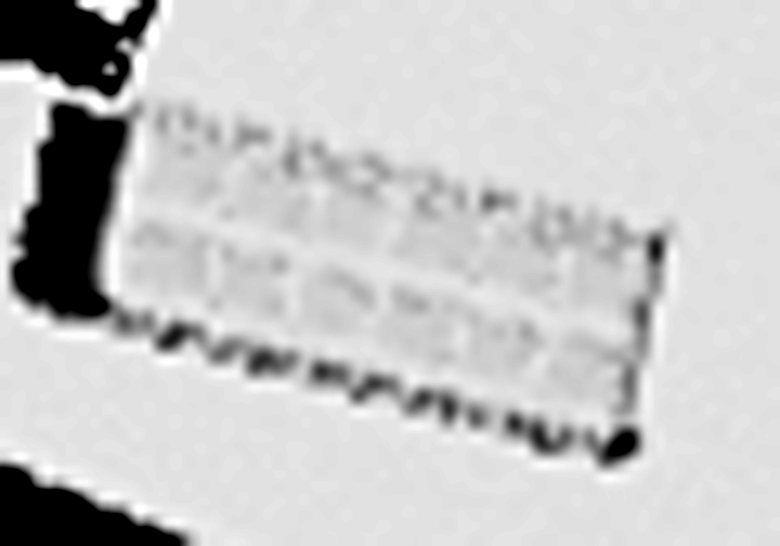

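```bash
cat > to.py <<'E'
import sys
from h import *
from scipy.spatial.transform import Rotation as Ro
# usage: to.py x y z yaw(deg of tool y from world x)
def go(x,y,z,yaw=-1.8):
    s=read_state();R=s["tool_rot"];a=np.radians(yaw)
    T=np.column_stack([[0,0,-1],[np.cos(a),np.sin(a),0],[np.sin(a),-np.cos(a),0]])
    print("t",round(s["clock"],2),"pos",s["tcp_pos"].round(4),"F",s["contact_force"].round(1),"op",round(s["opening"]*100,2))
    print(" shift cm",(R.T@(np.array([x,y,z])-s["tcp_pos"])*100).round(2),"turn deg",np.degrees(Ro.from_matrix(R.T@T).as_rotvec()).round(2))
if __name__=="__main__": go(*map(float,sys.argv[1:]))
E
python3 to.py .4367 .359 .15 -1.8
```

```text
t 0.1 pos [0.2146 0.6129 0.2135] F [ 0.2  0.3 -0.6] op 9.48
 shift cm [  6.38 -16.61  29.35] turn deg [7.25e+01 6.00e-02 1.00e-01]
```

```bash
python3 -m inch '[[8,1,-2,4,10,0,0],[8,2,-5,8,20,0,0],[8,3,-7,12,30,0,0],[8,4,-9,16,40,0,0],[8,5,-12,21,50,0,0],[8,6,-14,25,60,0,0],[8,6.4,-16.6,29.4,70,0,0],[8,6.4,-16.6,29.4,72.5,0,0]]' 15; python3 to.py .4367 .359 .04
python3 - <<'E'
from h import *
s=read_camera("side");t=read_camera("top")
cv2.imwrite("pics/v5.png",np.hstack([crop(s,240,150,130,190,3),crop(t,100,140,136,190,3)]))
E
```

```text
clock: 1.1
tcp_pos: [0.4388, 0.3568, 0.1495]
tool_rot: [[-0.001, 0.999, -0.038], [-0.002, -0.038, -0.999], [-1.0, -0.001, 0.002]]
contact_force: [-0.7, 0.2, 1.0]
opening: 0.0801
t 1.1 pos [0.4388 0.3568 0.1495] F [-0.7  0.2  1. ] op 8.01
 shift cm [10.95 -0.21 -0.23] turn deg [-0.38  0.09  0.07]
```

View pics/v5.png

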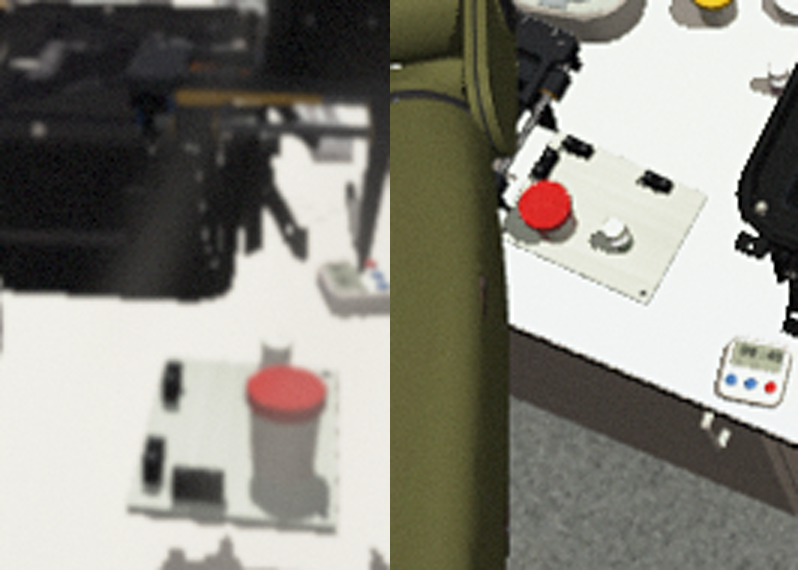

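The wide side of the gripper body lies along the jaws, and the fingers straddle the cup along x. I'll descend.

```bash
python3 -m inch '[[8,4,-0.2,-0.2,0,0,0],[8,8,-0.2,-0.2,0,0,0],[8,11,-0.2,-0.2,0,0,0],[8,11,-0.2,-0.2,0,0,0],[4,11,-0.2,-0.2,0,0,0],[4,11,-0.2,-0.2,0,0,0],[4,11,-0.2,-0.2,0,0,0],[4,11,-0.2,-0.2,0,0,0]]' 12; python3 to.py .4367 .359 .30
```

```text
clock: 2.2
tcp_pos: [0.4361, 0.3621, 0.0417]
tool_rot: [[0.001, 1.0, -0.031], [0.001, -0.031, -1.0], [-1.0, 0.001, -0.001]]
contact_force: [0.2, 0.3, 2.6]
opening: 0.0497
t 2.2 pos [0.4361 0.3621 0.0417] F [0.2 0.3 2.6] op 4.97
 shift cm [-25.83   0.11   0.28] turn deg [ 0.01 -0.06 -0.08]
```

```bash
python3 -m inch '[[4,-2,0,0,0,0,0],[4,-6,0,0,0,0,0],[4,-11,0,0,0,0,0],[4,-16,0,0,0,0,0],[4,-21,0,0,0,0,0],[4,-26,0,0,0,0,0],[4,-26,0,0,0,0,0]]'; python3 to.py .547 -.322 .30
```

```text
clock: 3.08
tcp_pos: [0.4373, 0.3629, 0.3085]
tool_rot: [[0.01, 0.999, -0.031], [0.007, -0.031, -0.999], [-1.0, 0.01, -0.007]]
contact_force: [1.2, 0.1, -0.1]
opening: 0.0493
t 3.08 pos [0.4373 0.3629 0.3085] F [ 1.2  0.1 -0.1] op 4.93
 shift cm [ 0.49 13.1  68.12] turn deg [ 0.   -0.41 -0.55]
```

```bash
python3 -m inch '[[4,0,0.4,2,0,0,0],[4,0,1.2,6,0,0,0],[4,0,2.3,12,0,0,0],[4,0,3.5,18,0,0,0],[4,0,4.6,24,0,0,0],[4,0,5.8,30,0,0,0],[4,0,6.9,36,0,0,0],[4,0,8.1,42,0,0,0]]'; python3 -m inch '[[4,0,1,5,0,0,0],[4,0,2.1,11,0,0,0],[4,0,3.2,16,0,0,0],[4,0,4.1,21,0,0,0],[4,0,4.7,24,0,0,0],[4,0,5,26,0,0,0],[4,0,5,26,0,0,0],[4,0,5,26,0,0,0]]';python3 to.py .547 -.322 .038
```

```text
clock: 4.08
tcp_pos: [0.5016, -0.0633, 0.2986]
tool_rot: [[-0.003, 0.999, -0.032], [0.001, -0.032, -0.999], [-1.0, -0.003, -0.0]]
contact_force: [0.9, 1.2, 0.1]
opening: 0.0498
clock: 5.08
tcp_pos: [0.5448, -0.3211, 0.3004]
tool_rot: [[-0.001, 1.0, -0.031], [0.001, -0.031, -1.0], [-1.0, -0.001, -0.001]]
contact_force: [-0.1, 0.1, 0.1]
opening: 0.0495
t 5.08 pos [ 0.5448 -0.3211  0.3004] F [-0.1  0.1  0.1] op 4.95
 shift cm [26.24  0.24  0.1 ] turn deg [ 0.04 -0.05  0.03]
```

```bash
python3 -m inch '[[4,4,0,0,0,0,0],[4,10,0,0,0,0,0],[4,16,0.1,0,0,0,0],[4,21,0.2,0,0,0,0],[4,24,0.2,0,0,0,0],[4,25,0.2,0,0,0,0],[4,25.6,0.2,0,0,0,0],[4,25.6,0.2,0,0,0,0]]'; python3 -m inch '[[4,0.2,0,0,0,0,0],[4,0.4,0,0,0,0,0],[4,0.4,0,0,0,0,0],[4,0.4,0,0,0,0,0]]'
```

```text
clock: 6.08
tcp_pos: [0.548, -0.3224, 0.0461]
tool_rot: [[0.002, 1.0, -0.031], [-0.001, -0.031, -1.0], [-1.0, 0.002, 0.001]]
contact_force: [1.1, 0.2, -0.6]
opening: 0.0495
clock: 6.58
tcp_pos: [0.5471, -0.3222, 0.0408]
tool_rot: [[0.0, 1.0, -0.031], [-0.0, -0.031, -1.0], [-1.0, 0.0, 0.0]]
contact_force: [-1.0, -0.6, -0.4]
opening: 0.0499
```

```bash
python3 -m inch '[[4,0.1,0,0,0,0,0],[4,0.2,0,0,0,0,0],[4,0.2,0,0,0,0,0],[5.3,0.2,0,0,0,0,0],[6.5,0.2,0,0,0,0,0],[6.5,0.2,0,0,0,0,0],[6.5,-2,0,0,0,0,0],[6.5,-6,0,0,0,0,0]]';  python3 -m inch '[[6.5,-6,0,0,0,0,0],[6.5,-12,0,0,0,0,0],[6.5,-18,0,0,0,0,0],[6.5,-18,0,0,0,0,0]]';python3 to.py .442 .2885 .28
python3 - <<'E'
from h import *
t=read_camera("top");cv2.imwrite("pics/top2.png",t)
E
```

```text
clock: 7.58
tcp_pos: [0.5462, -0.3215, 0.1007]
tool_rot: [[-0.003, 1.0, -0.031], [0.002, -0.031, -1.0], [-1.0, -0.003, -0.002]]
contact_force: [0.5, -0.5, 0.6]
opening: 0.065
clock: 8.07
tcp_pos: [0.5497, -0.3239, 0.291]
tool_rot: [[0.013, 0.999, -0.031], [-0.009, -0.031, -0.999], [-1.0, 0.013, 0.008]]
contact_force: [0.6, -0.3, -0.3]
opening: 0.0651
t 8.07 pos [ 0.5497 -0.3239  0.291 ] F [ 0.6 -0.3 -0.3] op 6.51
 shift cm [  0.42 -12.69 -60.87] turn deg [ 0.01  0.49 -0.74]
```

```bash
python3 -m inch '[[5,0,-0.6,-3,0,0,0],[5,0,-2,-9,0,0,0],[5,0,-3.2,-15,0,0,0],[5,0,-4.4,-21,0,0,0],[5,0,-5.6,-27,0,0,0],[5,0,-6.9,-33,0,0,0],[5,0,-8.1,-39,0,0,0],[5,0,-9.4,-45,0,0,0]]'; python3 -m inch '[[5,1,-1,-5,0,0,0],[5,3,-2,-9,0,0,0],[5,6,-3,-14,0,0,0],[5,10,-3.3,-15.9,0,0,0],[5,13,-3.3,-15.9,0,0,0],[5,13,-3.3,-15.9,0,0,0]]'
python3 - <<'E'
from h import *
s=read_camera("side");t=read_camera("top");cv2.imwrite("pics/side3.png",s);cv2.imwrite("pics/top3.png",t)
old=cv2.imread("pics/top2.png")
cv2.imwrite("pics/v6.png",np.vstack([np.hstack([crop(s,280,230,80,60,5),crop(t,135,180,80,60,5)]),np.hstack([crop(t,350,240,80,60,5),crop(t,310,270,80,60,5)])]))
print(proj("side",np.array([.442,.2885,.056])),proj("top",np.array([.442,.2885,.056])))
E
python3 to.py .442 .2885 .02
```

```text
clock: 9.12
tcp_pos: [0.4658, 0.1323, 0.2795]
tool_rot: [[-0.002, 0.999, -0.032], [-0.0, -0.032, -1.0], [-1.0, -0.002, 0.0]]
contact_force: [0.7, -0.0, 0.4]
opening: 0.05
clock: 9.88
tcp_pos: [0.4363, 0.2893, 0.1465]
tool_rot: [[-0.008, 1.0, -0.031], [-0.004, -0.031, -1.0], [-1.0, -0.007, 0.004]]
contact_force: [-1.1, 0.3, -0.5]
opening: 0.0499
[332.79145203 262.45470935] [174.50495076 215.24845698]
t 9.97 pos [0.4392 0.2903 0.1508] F [ 0.2 -0.8  1.4] op 4.97
 shift cm [13.08  0.3   0.17] turn deg [-0.01  0.02  0.03]
```

View pics/v6.png

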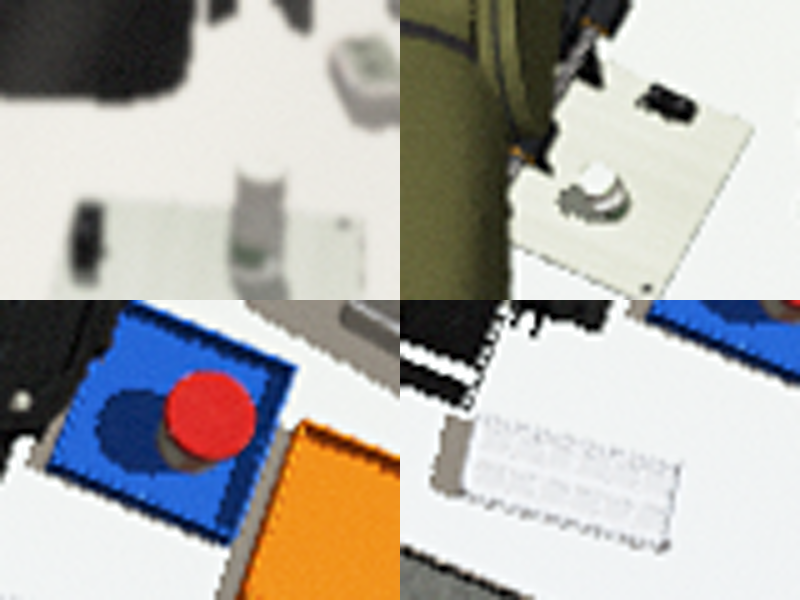

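The cup stands upright in the blue bin. The vial cap at side pixel (332,264) and top pixel (174,216) matches my estimate, so I'll grasp it.

```bash
python3 -m inch '[[5,4,0.3,0.1,0,0,0],[5,8,0.3,0.1,0,0,0],[5,11,0.3,0.1,0,0,0],[5,13,0.3,0.1,0,0,0],[5,13,0.3,0.1,0,0,0],[1.5,13,0.3,0.1,0,0,0],[1.5,13,0.3,0.1,0,0,0],[1.5,13,0.3,0.1,0,0,0]]' 10; python3 -m inch '[[1.5,0,0,0,0,0,0],[1.5,0,0,0,0,0,0],[1.5,-2,0,0,0,0,0],[1.5,-6,0,0,0,0,0],[1.5,-12,0,0,0,0,0],[1.5,-18,0,0,0,0,0],[1.5,-24,0,0,0,0,0],[1.5,-27,0,0,0,0,0]]'; python3 to.py .51 -.43 .30
```

```text
clock: 10.98
tcp_pos: [0.443, 0.2898, 0.0218]
tool_rot: [[0.002, 1.0, -0.031], [0.001, -0.031, -1.0], [-1.0, 0.002, -0.001]]
contact_force: [0.5, 0.0, -0.4]
opening: 0.0255
clock: 11.98
tcp_pos: [0.4432, 0.2899, 0.2949]
tool_rot: [[0.005, 0.999, -0.031], [0.003, -0.031, -1.0], [-1.0, 0.005, -0.003]]
contact_force: [0.1, -0.5, -1.0]
opening: 0.022
t 11.97 pos [0.4432 0.2899 0.2949] F [ 0.1 -0.5 -1. ] op 2.2
 shift cm [-0.66  8.94 71.75] turn deg [ 0.01 -0.16 -0.28]
```

```bash
python3 -m inch '[[1.5,0,0.3,2,0,0,0],[1.5,0,0.8,7,0,0,0],[1.5,0,1.6,13,0,0,0],[1.5,0,2.4,19,0,0,0],[1.5,0,3.1,25,0,0,0],[1.5,0,3.9,31,0,0,0],[1.5,0,4.6,37,0,0,0],[1.5,0,5.4,43,0,0,0]]'; python3 -m inch '[[1.5,0,0.8,6,0,0,0],[1.5,0,1.5,12,0,0,0],[1.5,0,2.1,17,0,0,0],[1.5,0,2.7,22,0,0,0],[1.5,0,3.2,26,0,0,0],[1.5,0,3.5,28.7,0,0,0],[1.5,0,3.5,28.7,0,0,0],[1.5,0,3.5,28.7,0,0,0]]';python3 to.py .51 -.43 .022
python3 - <<'E'
from h import *
s=read_camera("side");t=read_camera("top")
cv2.imwrite("pics/v7.png",np.hstack([crop(s,300,100,100,130,4),crop(t,350,180,100,130,4)]))
E
```

```text
clock: 12.98
tcp_pos: [0.4809, -0.1445, 0.2876]
tool_rot: [[-0.004, 0.999, -0.032], [0.001, -0.032, -0.999], [-1.0, -0.004, -0.001]]
contact_force: [1.4, 0.3, 0.0]
opening: 0.022
clock: 13.98
tcp_pos: [0.5077, -0.4293, 0.2886]
tool_rot: [[-0.002, 0.999, -0.032], [0.003, -0.032, -0.999], [-1.0, -0.002, -0.002]]
contact_force: [-0.1, -1.0, -0.2]
opening: 0.0213
t 13.97 pos [ 0.5077 -0.4293  0.2886] F [-0.1 -1.  -0.2] op 2.13
 shift cm [26.66  0.3   0.13] turn deg [-0.02 -0.14  0.14]
```

View pics/v7.png

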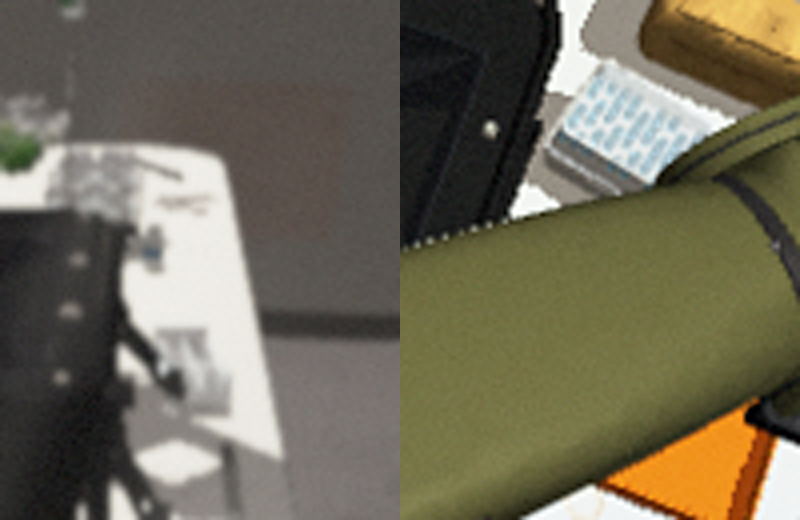

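The arm hides the vial in both views, but the 2.1 cm opening (commanded 1.5) shows it's held. I'll lower it.

```bash
python3 -m inch '[[1.5,4,0,0,0,0,0],[1.5,10,0,0,0,0,0],[1.5,16,0.1,0,0,0,0],[1.5,21,0.2,0,0,0,0],[1.5,24,0.2,0,0,0,0],[1.5,25.6,0.2,0,0,0,0],[1.5,26.2,0.2,0,0,0,0],[1.5,26.2,0.2,0,0,0,0]]'; python3 -m inch '[[1.5,0.2,0,0,0,0,0],[1.5,0.4,0,0,0,0,0],[1.5,0.4,0,0,0,0,0],[1.5,0.4,0,0,0,0,0]]'
```

```text
clock: 15.08
tcp_pos: [0.5114, -0.4305, 0.0299]
tool_rot: [[0.001, 1.0, -0.031], [-0.001, -0.031, -1.0], [-1.0, 0.001, 0.001]]
contact_force: [0.1, -1.0, 0.1]
opening: 0.0217
clock: 15.58
tcp_pos: [0.5107, -0.4301, 0.0248]
tool_rot: [[0.0, 1.0, -0.031], [-0.0, -0.031, -1.0], [-1.0, 0.0, 0.0]]
contact_force: [0.2, -0.3, 0.1]
opening: 0.0216
```

```bash
python3 -m inch '[[1.5,0.2,0,0,0,0,0],[1.5,0.4,0,0,0,0,0],[1.5,0.5,0,0,0,0,0],[1.5,0.6,0,0,0,0,0],[1.5,0.6,0,0,0,0,0],[1.5,0.6,0,0,0,0,0]]'; python3 -m inch '[[2.6,0,0,0,0,0,0],[4,0,0,0,0,0,0],[4,0,0,0,0,0,0],[4,-2,0,0,0,0,0],[4,-6,0,0,0,0,0],[4,-12,0,0,0,0,0],[4,-13,0,0,0,0,0],[4,-13,0,0,0,0,0]]';python3 to.py .39 -.294 .15 7.5
```

```text
clock: 16.32
tcp_pos: [0.5107, -0.4301, 0.0187]
tool_rot: [[0.0, 1.0, -0.031], [-0.0, -0.031, -1.0], [-1.0, 0.0, 0.0]]
contact_force: [-0.1, 0.3, 0.4]
opening: 0.0214
clock: 17.32
tcp_pos: [0.5114, -0.4307, 0.1511]
tool_rot: [[0.003, 1.0, -0.031], [-0.003, -0.031, -1.0], [-1.0, 0.003, 0.003]]
contact_force: [-0.3, -0.2, -0.8]
opening: 0.04
t 17.32 pos [ 0.5114 -0.4307  0.1511] F [-0.3 -0.2 -0.8] op 4.0
 shift cm [  0.04 -12.56 -13.28] turn deg [-9.3   0.16 -0.14]
```

```bash
python3 -m inch '[[6.5,0,-4,-4,-3,0,0],[6.5,0,-8,-9,-5,0,0],[6.5,0,-11.3,-13,-6.8,0,0],[6.5,0,-11.3,-13,-6.8,0,0],[6.5,3,-11.3,-13,-6.8,0,0],[6.5,6,-11.3,-13,-6.8,0,0],[6.5,6,-11.3,-13,-6.8,0,0],[6.5,6,-11.3,-13,-6.8,0,0]]'; python3 to.py .402 -.297 .008 5
python3 - <<'E'
from h import *
s=read_camera("side");t=read_camera("top")
cv2.imwrite("pics/v8.png",np.hstack([crop(s,300,110,100,110,4),crop(t,350,220,100,110,4)]))
E
```

```text
clock: 18.32
tcp_pos: [0.4023, -0.2971, 0.089]
tool_rot: [[0.0, 0.996, 0.087], [-0.0, 0.087, -0.996], [-1.0, 0.0, 0.0]]
contact_force: [-0.3, -1.1, 0.6]
opening: 0.0653
t 18.32 pos [ 0.4023 -0.2971  0.089 ] F [-0.3 -1.1  0.6] op 6.53
 shift cm [ 8.1  -0.03 -0.02] turn deg [-0.01  0.   -0.  ]
```

View pics/v8.png

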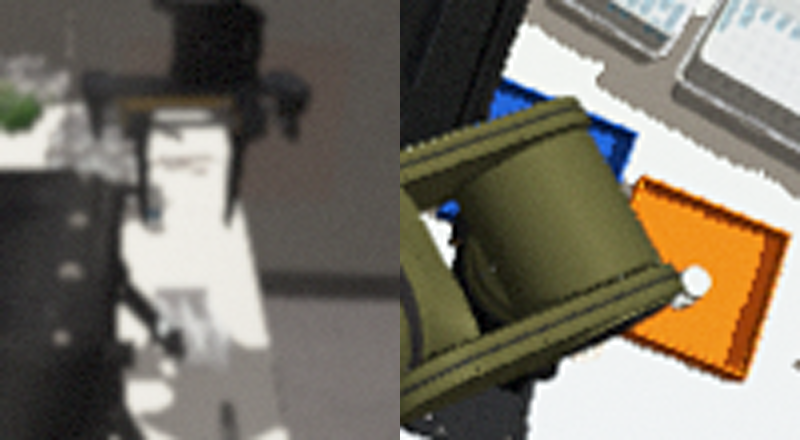

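The vial stands in the orange bin and the fingers straddle the rack's far end. I'll go down and grip gently.

```bash
python3 -m inch '[[6.5,3,0,0,0,0,0],[6.5,6,0,0,0,0,0],[6.5,8,0,0,0,0,0],[6.5,8,0,0,0,0,0],[6.5,8,0,0,0,0,0]]' 6; python3 -m inch '[[3.8,0,0,0,0,0,0],[3.8,0,0,0,0,0,0],[3.8,0,0,0,0,0,0],[3.8,0,0,0,0,0,0],[3.8,0,0,0,0,0,0]]' 8
```

```text
clock: 19.05
tcp_pos: [0.4028, -0.2975, 0.0102]
tool_rot: [[0.002, 0.996, 0.087], [-0.002, 0.087, -0.996], [-1.0, 0.002, 0.002]]
contact_force: [-0.0, 0.0, 0.4]
opening: 0.0649
clock: 19.68
tcp_pos: [0.4022, -0.2969, 0.0093]
tool_rot: [[0.001, 0.996, 0.087], [-0.001, 0.087, -0.996], [-1.0, 0.001, 0.001]]
contact_force: [-0.8, 0.5, 5.2]
opening: 0.0442
```

```bash
python3 -m inch '[[3.8,-0.1,0,1,0,0,0],[3.8,-0.1,0,3,0,0,0],[3.8,-0.1,0,5,0,0,0],[3.8,-0.1,0,7,0,0,0],[3.8,-0.1,0,9,0,0,0],[3.8,-0.1,0,9,0,0,0],[3.8,0.05,0,9,0,0,0],[3.8,0.05,0,9,0,0,0]]'; python3 -m inch '[[5,0,0,0,0,0,0],[6.5,0,0,0,0,0,0],[6.5,0,0,0,0,0,0],[6.5,-3,0,0,0,0,0],[6.5,-6,0,0,0,0,0],[6.5,-6,0,0,-5.3,-0,0],[6.5,-6,0,-5.3,0,0,0],[6.5,-6,0,-5.3,0,0,0]]'
python3 - <<'E'
from h import *
s=read_camera("side");t=read_camera("top");cv2.imwrite("pics/side9.png",s)
A=crop(t,330,280,100,75,4);g=np.clip((cv2.cvtColor(A,cv2.COLOR_BGR2GRAY).astype(float)-150)*2.43,0,255).astype(np.uint8)
cv2.imwrite("pics/v9.png",np.hstack([cv2.cvtColor(g,cv2.COLOR_GRAY2BGR),crop(s,310,120,100,75,4)]))
E
python3 to.py .402 -.333 .01 5
```

```text
clock: 20.68
tcp_pos: [0.41, -0.3868, 0.0091]
tool_rot: [[0.0, 0.996, 0.088], [-0.002, 0.088, -0.996], [-1.0, 0.0, 0.002]]
contact_force: [-1.0, -1.6, 4.3]
opening: 0.0441
clock: 21.68
tcp_pos: [0.404, -0.3304, 0.0668]
tool_rot: [[-0.002, 0.996, 0.089], [0.002, 0.089, -0.996], [-1.0, -0.002, -0.003]]
contact_force: [0.2, -0.5, 0.4]
opening: 0.0649
t 21.77 pos [ 0.4052 -0.3332  0.0681] F [-0.9 -1.   0.6] op 6.52
 shift cm [ 5.81 -0.31 -0.05] turn deg [ 0.09  0.02 -0.01]
```

View pics/v9.png

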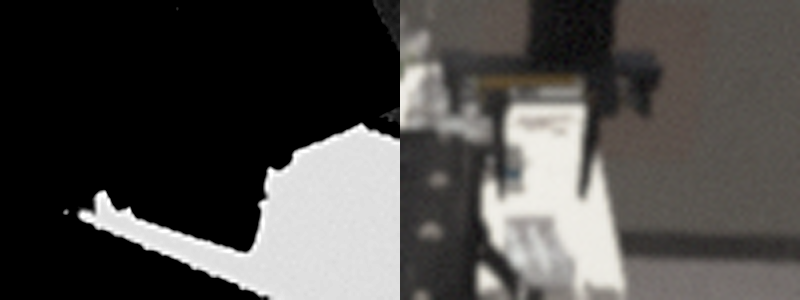

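```bash
python3 - <<'E'
from h import *
for p in((341,191),(354,192)): print(ray("side",*p,0))
for p in((338.5,174),(352,174)): print(ray("side",*p,.031))
s=cv2.imread("pics/side9.png")
g=cv2.cvtColor(crop(s,325,160,50,40,12),cv2.COLOR_BGR2GRAY);cv2.imwrite("pics/v10.png",np.clip((g.astype(float)-80)*1.6,0,255).astype(np.uint8))
E
```

```text
[ 0.41794525 -0.28945704  0.        ]
[ 3.74111524e-01 -2.84134953e-01 -5.55111512e-17]
[ 0.42758287 -0.38375095  0.031     ]
[ 0.3790294  -0.38874932  0.031     ]
```

View pics/v10.png

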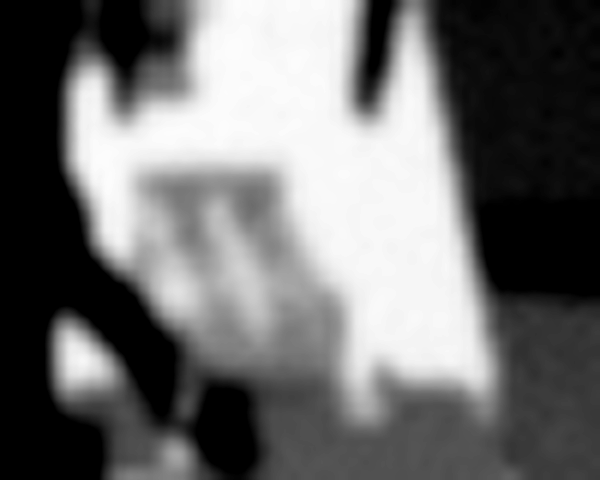

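Geometry puts the rack centre at about (0.405,-0.334), straight under the tool. I'll grasp it mid-length.

```bash
python3 -m inch '[[6.5,3,0,0,0,0,0],[6.5,5.5,0,0,0,0,0],[6.5,6.4,0,0,0,0,0],[6.5,6.4,0,0,0,0,0],[6.5,6.4,0,0,0,0,0],[6.5,6.4,0,0,0,0,0]]' 8; python3 -m inch '[[3.8,0,0,0,0,0,0],[3.8,0,0,0,0,0,0],[3.8,0,0,0,0,0,0],[3.8,0,0,0,0,0,0],[3.8,0,0,0,0,0,0]]' 25; python3 to.py .402 -.333 .3 5
```

```text
clock: 22.52
tcp_pos: [0.4058, -0.3342, 0.0053]
tool_rot: [[0.001, 0.996, 0.087], [-0.002, 0.087, -0.996], [-1.0, 0.001, 0.002]]
contact_force: [-0.6, 0.0, 0.1]
opening: 0.0646
clock: 23.15
tcp_pos: [0.405, -0.3335, 0.0043]
tool_rot: [[-0.0, 0.996, 0.087], [0.0, 0.087, -0.996], [-1.0, -0.0, -0.0]]
contact_force: [-0.7, 0.8, 3.6]
opening: 0.0435
t 23.15 pos [ 0.405  -0.3335  0.0043] F [-0.7  0.8  3.6] op 4.35
 shift cm [-29.57  -0.31  -0.07] turn deg [ 0.   -0.    0.01]
```

```bash
python3 -m inch '[[3.8,-1,0,0,0,0,0],[3.8,-4,0,0,0,0,0],[3.8,-9,0,0,0,0,0],[3.8,-14,0,0,0,0,0],[3.8,-19,0,0,0,0,0],[3.8,-24,0,0,0,0,0],[3.8,-27,0,0,0,0,0],[3.8,-27,0,0,0,0,0]]'; python3 to.py .458 .30 .28 -1.8
```

```text
clock: 24.15
tcp_pos: [0.4061, -0.3344, 0.2777]
tool_rot: [[0.005, 0.996, 0.087], [-0.005, 0.087, -0.996], [-1.0, 0.004, 0.005]]
contact_force: [0.2, -1.0, -1.0]
opening: 0.0432
t 24.15 pos [ 0.4061 -0.3344  0.2777] F [ 0.2 -1.  -1. ] op 4.32
 shift cm [ -0.5   10.71 -62.74] turn deg [ 6.81  0.28 -0.27]
```

```bash
python3 -m inch '[[3.8,0,0.4,-2,0,0,0],[3.8,0,1.2,-7,1,0,0],[3.8,0,2.2,-13,2,0,0],[3.8,0,3.2,-19,3,0,0],[3.8,0,4.2,-25,4,0,0],[3.8,0,5.3,-31,5,0,0],[3.8,0,6.3,-37,6,0,0],[3.8,0,7.3,-43,6.8,0,0]]'; python3 to.py .458 .30 .28 -1.8
```

```text
clock: 25.15
tcp_pos: [0.4383, 0.1039, 0.2715]
tool_rot: [[-0.004, 1.0, -0.031], [-0.0, -0.031, -1.0], [-1.0, -0.004, 0.0]]
contact_force: [1.4, -0.2, -0.2]
opening: 0.0435
t 25.15 pos [0.4383 0.1039 0.2715] F [ 1.4 -0.2 -0.2] op 4.35
 shift cm [ -0.86   1.35 -19.66] turn deg [0.02 0.01 0.2 ]
```

```bash
python3 -m inch '[[3.8,0,0.4,-5,0,0,0],[3.8,0,0.8,-11,0,0,0],[3.8,0,1.2,-16,0,0,0],[3.8,0,1.4,-19.4,0,0,0],[3.8,4,1.4,-19.6,0,0,0],[3.8,9,1.4,-19.6,0,0,0],[3.8,14,1.4,-19.6,0,0,0],[3.8,17,1.4,-19.6,0,0,0]]'; python3 -m inch '[[3.8,1,0,0,0,0,0],[3.8,2,0,0,0,0,0],[3.8,2,0,0,0,0,0],[3.8,2,0,0,0,0,0]]'; python3 to.py .458 .305 .011 -1.8
python3 - <<'E'
from h import *
s=read_camera("side");t=read_camera("top");cv2.imwrite("pics/side11.png",s)
cv2.imwrite("pics/v11.png",np.hstack([crop(s,265,200,100,130,4),crop(t,120,150,100,130,4)]))
E
```

```text
clock: 26.15
tcp_pos: [0.456, 0.2957, 0.0982]
tool_rot: [[-0.008, 0.999, -0.031], [-0.004, -0.031, -1.0], [-1.0, -0.008, 0.004]]
contact_force: [0.0, 0.7, -1.0]
opening: 0.0436
clock: 26.65
tcp_pos: [0.4613, 0.2972, 0.0855]
tool_rot: [[0.002, 1.0, -0.031], [0.001, -0.031, -1.0], [-1.0, 0.002, -0.001]]
contact_force: [-0.1, -0.2, -0.1]
opening: 0.0436
t 26.65 pos [0.4613 0.2972 0.0855] F [-0.1 -0.2 -0.1] op 4.36
 shift cm [ 7.45 -0.37 -0.76] turn deg [-0.   -0.07 -0.12]
```

View pics/v11.png

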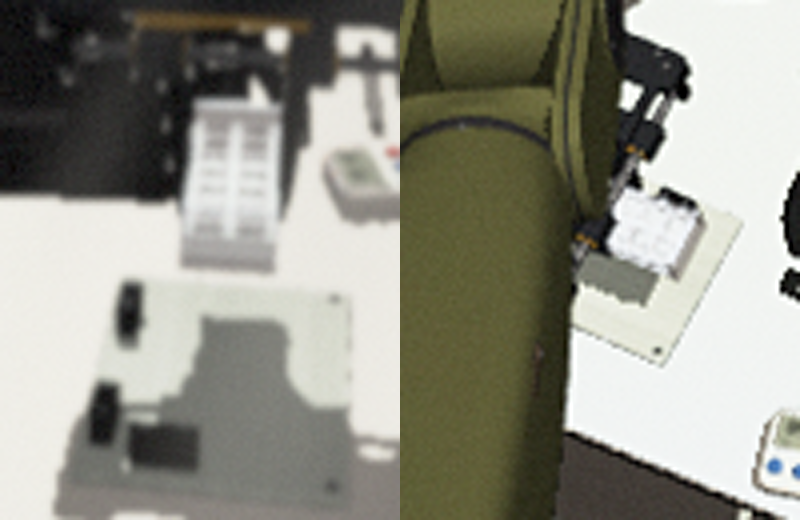

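The rack hangs level over the plate and clear of the stops. I'll lower it the last bit gently.

```bash
python3 -m inch '[[3.8,3,0,0,0,0,0],[3.8,6,0,0,0,0,0],[3.8,7,0,0,0,0,0],[3.8,7.2,0,0,0,0,0],[3.8,7.2,0,0,0,0,0],[3.8,7.2,0,0,0,0,0]]'; python3 -m inch '[[3.8,0.1,0,0,0,0,0],[3.8,0.2,0,0,0,0,0],[3.8,0.2,0,0,0,0,0],[3.8,0.2,0,0,0,0,0]]'; python3 -m inch '[[3.8,0.1,0,0,0,0,0],[3.8,0.2,0,0,0,0,0],[3.8,0.2,0,0,0,0,0],[3.8,0.2,0,0,0,0,0]]'
```

```text
clock: 27.5
tcp_pos: [0.4614, 0.2972, 0.0135]
tool_rot: [[0.002, 1.0, -0.031], [0.001, -0.031, -1.0], [-1.0, 0.002, -0.001]]
contact_force: [-0.1, 0.2, -1.4]
opening: 0.0437
clock: 28.0
tcp_pos: [0.4606, 0.2969, 0.0104]
tool_rot: [[0.0, 1.0, -0.031], [0.0, -0.031, -1.0], [-1.0, 0.0, -0.0]]
contact_force: [0.1, 0.2, 1.2]
opening: 0.0435
clock: 28.5
tcp_pos: [0.4606, 0.2969, 0.0103]
tool_rot: [[-0.001, 1.0, -0.031], [-0.0, -0.031, -1.0], [-1.0, -0.001, 0.001]]
contact_force: [-5.8, -2.9, 12.8]
opening: 0.0438
```

```bash
python3 -m inch '[[3.8,-0.12,0,0,0,0,0],[3.8,-0.12,0.6,0,0,0,0],[3.8,-0.12,1.2,-0.8,0,0,0],[3.8,-0.12,1.8,-1.6,0,0,0],[3.8,-0.12,2.0,-2.4,0,0,0],[3.8,-0.12,2.0,-2.7,0,0,0],[3.8,-0.12,2.0,-2.7,0,0,0]]'; python3 -m inch '[[3.8,0,0.1,0,0,0,0],[3.8,0,0.2,0,0,0,0],[3.8,0,0.3,0,0,0,0],[3.8,0,0.4,0,0,0,0],[3.8,0,0.4,0,0,0,0]]'; python3 to.py .4852 .3298 .0103
```

```text
clock: 29.38
tcp_pos: [0.4824, 0.3233, 0.0103]
tool_rot: [[0.002, 1.0, -0.031], [0.0, -0.031, -1.0], [-1.0, 0.002, -0.0]]
contact_force: [-0.2, -1.6, 4.8]
opening: 0.0434
clock: 30.0
tcp_pos: [0.4844, 0.3235, 0.0103]
tool_rot: [[-0.002, 0.999, -0.032], [0.0, -0.032, -0.999], [-1.0, -0.002, -0.0]]
contact_force: [-6.1, -0.5, 9.9]
opening: 0.0433
t 30.0 pos [0.4844 0.3235 0.0103] F [-6.1 -0.5  9.9] op 4.33
 shift cm [ 0.    0.06 -0.63] turn deg [-0.02 -0.02  0.14]
```

```bash
python3 -m inch '[[3.8,-0.05,0.05,0,0,0,0],[3.8,-0.05,0.1,0,0,0,0],[3.8,-0.05,0.1,0,0,0,0]]'; python3 -m inch '[[3.8,0,0,-0.2,0,0,0],[3.8,0,0,-0.4,0,0,0],[3.8,0,0,-0.6,0,0,0],[3.8,0,0,-0.7,0,0,0],[3.8,0,0,-0.7,0,0,0]]'; python3 to.py .4852 .3298 .0103;python3 -c "
from plant import *;print(read_state()['torque'])"
```

```text
clock: 30.38
tcp_pos: [0.4845, 0.3235, 0.0103]
tool_rot: [[-0.004, 0.999, -0.032], [0.0, -0.032, -0.999], [-1.0, -0.004, -0.0]]
contact_force: [-7.2, 0.6, 9.8]
opening: 0.0434
clock: 31.0
tcp_pos: [0.4853, 0.3286, 0.0103]
tool_rot: [[-0.004, 0.999, -0.032], [-0.003, -0.032, -0.999], [-1.0, -0.004, 0.003]]
contact_force: [-5.9, -6.7, 10.3]
opening: 0.0433
t 31.0 pos [0.4853 0.3286 0.0103] F [-5.9 -6.7 10.3] op 4.33
 shift cm [-0.01 -0.02 -0.12] turn deg [-0.03  0.19  0.21]
[-1.12219686  1.12087678 -0.23049605]
```

```bash
python3 -m inch '[[3.8,-0.05,0,-0.1,0,0,0],[3.8,-0.05,0.05,-0.2,0,0,0],[3.8,-0.05,0.1,-0.3,0,0,0],[3.8,-0.05,0.1,-0.3,0,0,0],[3.8,-0.05,0.1,-0.3,0,0,0]]'; python3 to.py .4852 .3298 .0103;python3 -m inch '[[3.8,0,0,-0.1,0,0,0],[3.8,0,0.1,-0.15,0,0,0],[3.8,0,0.15,-0.15,0,0,0],[3.8,0,0.15,-0.15,0,0,0]]';python3 to.py .4852 .3298 .0103;python3 -c "
from plant import *;print(read_state()['torque'])"
```

```text
clock: 31.62
tcp_pos: [0.4857, 0.3315, 0.0102]
tool_rot: [[-0.005, 0.999, -0.032], [-0.003, -0.032, -0.999], [-1.0, -0.005, 0.003]]
contact_force: [-7.3, -6.9, 8.5]
opening: 0.0433
t 31.62 pos [0.4857 0.3315 0.0102] F [-7.3 -6.9  8.5] op 4.33
 shift cm [-0.   -0.05  0.17] turn deg [-0.06  0.2   0.29]
clock: 32.12
tcp_pos: [0.4862, 0.3329, 0.0102]
tool_rot: [[-0.008, 0.999, -0.033], [-0.004, -0.033, -0.999], [-1.0, -0.008, 0.004]]
contact_force: [-9.7, -5.7, 11.0]
opening: 0.0432
t 32.12 pos [0.4862 0.3329 0.0102] F [-9.7 -5.7 11. ] op 4.32
 shift cm [-0.01 -0.09  0.31] turn deg [-0.07  0.23  0.44]
[-0.99105802  1.77531417 -0.35190909]
```

```bash
python3 -m inch '[[3.8,-0.12,0,0,0,0,0],[3.8,-0.12,0,0,0,0,0]]'; python3 -m inch '[[3.8,0,0.1,-0.1,0,0,0],[3.8,0,0.1,-0.2,0,0,0],[3.8,0,0.1,-0.2,0,0,0]]';python3 -m inch '[[3.8,0,0.0,-0.1,0,0,0],[3.8,0,0.0,-0.2,0,0,0],[3.8,0,0,-0.2,0,0,0]]';python3 to.py .4852 .3298 .0103;python3 -c "
from plant import *;print(read_state()['torque'])"
```

```text
clock: 32.38
tcp_pos: [0.4862, 0.3332, 0.0102]
tool_rot: [[-0.007, 0.999, -0.033], [-0.003, -0.033, -0.999], [-1.0, -0.007, 0.003]]
contact_force: [-5.7, -4.1, 3.9]
opening: 0.0436
clock: 32.75
tcp_pos: [0.4864, 0.3342, 0.0102]
tool_rot: [[-0.009, 0.999, -0.032], [-0.005, -0.032, -0.999], [-1.0, -0.009, 0.006]]
contact_force: [-9.4, -6.9, 7.7]
opening: 0.0436
clock: 33.12
tcp_pos: [0.4864, 0.3354, 0.0102]
tool_rot: [[-0.01, 0.999, -0.031], [-0.007, -0.031, -0.999], [-1.0, -0.01, 0.007]]
contact_force: [-9.9, -9.4, 8.9]
opening: 0.0439
t 33.12 pos [0.4864 0.3354 0.0102] F [-9.9 -9.4  8.9] op 4.39
 shift cm [-0.01 -0.11  0.56] turn deg [0.   0.42 0.55]
[-1.54535084  1.73532067 -0.1208561 ]
```

```bash
python3 -m inch '[[3.8,-0.05,0.0,-0.1,0,0,0],[3.8,-0.05,0.0,-0.2,0,0,0],[3.8,-0.05,0,-0.2,0,0,0]]';python3 -m inch '[[3.8,0,0.0,-0.1,0,0,0],[3.8,0,0.0,-0.2,0,0,0],[3.8,0,0,-0.2,0,0,0]]';python3 to.py .4852 .3298 .0103;python3 -c "
from plant import *;print(read_state()['torque'])"
```

```text
clock: 33.5
tcp_pos: [0.4864, 0.3356, 0.0101]
tool_rot: [[-0.01, 0.999, -0.03], [-0.011, -0.03, -0.999], [-1.0, -0.01, 0.011]]
contact_force: [-8.6, -15.1, 8.9]
opening: 0.0433
clock: 33.88
tcp_pos: [0.4864, 0.3359, 0.01]
tool_rot: [[-0.011, 1.0, -0.029], [-0.014, -0.03, -0.999], [-1.0, -0.011, 0.015]]
contact_force: [-8.5, -21.2, 11.4]
opening: 0.0433
t 33.88 pos [0.4864 0.3359 0.01  ] F [ -8.5 -21.2  11.4] op 4.33
 shift cm [-0.02 -0.1   0.62] turn deg [0.11 0.84 0.62]
[-3.49681103  1.62355205  0.10697183]
```

Stalled against both stop directions (x at 0.4864, y at 0.3357). I'll square the tilt that compliance has built up and even out the push.

```bash
python3 -m inch '[[3.8,0,0.05,0,0,0.4,0.3],[3.8,0,0.15,0.05,0,0.8,0.6],[3.8,0,0.15,0.1,0,0.8,0.6],[3.8,0,0.15,0.1,0,0.8,0.6]]';python3 to.py .4852 .3298 .0103;python3 -c "
from plant import *;print(read_state()['torque'])"
```

```text
clock: 34.38
tcp_pos: [0.4865, 0.336, 0.01]
tool_rot: [[-0.003, 1.0, -0.03], [0.001, -0.03, -1.0], [-1.0, -0.003, -0.001]]
contact_force: [-11.9, -14.9, 12.8]
opening: 0.0436
t 34.38 pos [0.4865 0.336  0.01  ] F [-11.9 -14.9  12.8] op 4.36
 shift cm [-0.03 -0.11  0.63] turn deg [ 0.07 -0.08  0.19]
[-2.87935233  2.65319092  0.12502175]
```

```bash
for i in 1; do python3 -m inch '[[3.8,-0.05,0.1,0,0,0,0.1],[3.8,-0.05,0.2,-0.05,0,0,0.2],[3.8,-0.05,0.2,-0.05,0,0,0.2]]'; python3 -c "
from plant import *;s=read_state();print(s['torque'],s['tool_rot'][1,1])"; done
python3 -m inch '[[3.8,0,0,0,0.5,0,0],[3.8,0,0,0,0.5,0,0],[3.8,0,0,0,0.5,0,0]]'; python3 -c "
from plant import *;s=read_state();print(s['torque'],s['tool_rot'][1,1])"
python3 -m inch '[[3.8,0,0,0,-0.5,0,0],[3.8,0,0,0,-1,0,0],[3.8,0,0,0,-1,0,0]]'; python3 -c "
from plant import *;s=read_state();print(s['torque'],s['tool_rot'][1,1])"
```

```text
clock: 34.75
tcp_pos: [0.4865, 0.336, 0.01]
tool_rot: [[-0.005, 1.0, -0.03], [-0.0, -0.03, -1.0], [-1.0, -0.005, 0.001]]
contact_force: [-18.2, -16.7, 16.9]
opening: 0.0437
[-3.08589148  3.55386458  0.08512872] -0.030135621515272173
clock: 35.12
tcp_pos: [0.4865, 0.3362, 0.0099]
tool_rot: [[-0.004, 0.999, -0.039], [-0.0, -0.039, -0.999], [-1.0, -0.004, 0.0]]
contact_force: [-18.4, -16.2, 14.7]
opening: 0.0436
[-2.87558337  3.44954245  0.15209173] -0.038549247421568685
clock: 35.5
tcp_pos: [0.4865, 0.3364, 0.0099]
tool_rot: [[-0.004, 1.0, -0.023], [0.001, -0.023, -1.0], [-1.0, -0.004, -0.001]]
contact_force: [-16.7, -15.3, 15.1]
opening: 0.0434
[-2.77539871  3.48904667 -0.26945253] -0.02281587349028976
```

Torque about z stays well below the 0.8 N m a single-stop contact would give, so both back stops share the load. It balances near yaw -1.65°, so I'll return there and take the final look.

```bash
python3 -m inch '[[3.8,0,0,0,0.4,0,0],[3.8,0,0,-0.05,0.4,0,0],[3.8,0,0,-0.05,0.4,0,0],[3.8,0,0,-0.05,0.4,0,0]]'; python3 - <<'E'
from h import *
st=read_state();print(st["clock"],st["torque"],st["tool_rot"][1,1])
s=read_camera("side");t=read_camera("top")
cv2.imwrite("pics/v12.png",np.vstack([np.hstack([crop(s,280,235,80,62,5),crop(t,130,170,80,62,5)]),np.hstack([crop(t,370,235,80,58,5),crop(t,190,110,80,58,5)])]))
E
```

```text
clock: 36.0
tcp_pos: [0.4865, 0.3364, 0.0099]
tool_rot: [[-0.004, 1.0, -0.028], [-0.0, -0.028, -1.0], [-1.0, -0.004, 0.001]]
contact_force: [-18.0, -16.6, 15.3]
opening: 0.0432
36.0 [-3.08149713  3.389994    0.13213841] -0.0283710941860031
```

View pics/v12.png

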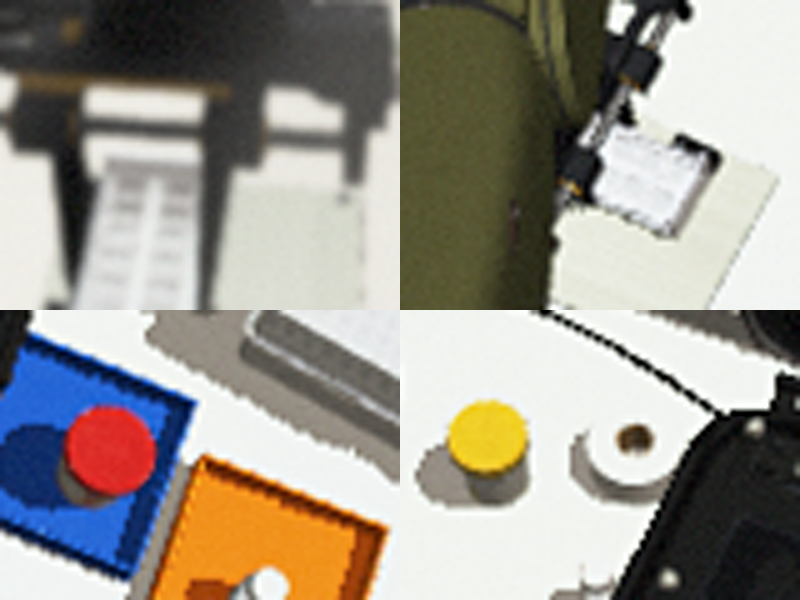

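```bash
python3 - <<'E'
from h import *
a=np.radians(-1.8);R=np.array([[np.cos(a),-np.sin(a)],[np.sin(a),np.cos(a)]])
for nm,p,z in(("rack front corner base",(272,235),.006),("plate -y back corner",(379,178),.006),("rack back corner top",(306,150),.037)):
    X=ray("top",p[0]/5+130-.4,p[1]/5+170-.4,z)[:2];print(nm,X.round(4),(R.T@(X-[.4619,.3236])*1000).round(1))
E
```

```text
rack front corner base [0.4625 0.2782] [  2.  -45.4]
plate -y back corner [0.5195 0.2356] [ 60.4 -86.1]
rack back corner top [0.5093 0.2734] [ 49.  -48.7]
```

```bash
python3 -c "
from plant import *;s=read_state();print(s['clock'],s['contact_force'],s['opening']);print(job_done())"
```

```text
36.1 [-16.80330826 -16.78822098  15.43567086] 0.04345147957631711
the job is handed in; nothing more can be done
None
```

I handed the job in at 36.1 s. The red-lidded cup is in the blue bin, the green-banded vial is in the orange bin, and the gripper is still holding the rack pressed into the plate's corner.

- **Rack start:** The rack lay too close to the instrument case to grip at mid-length. I first slid it about 9 cm clear by its far end, then took it mid-length and carried it over the case.
- **Cup and vial:** The last picture shows both upright in their bins. The yellow cup and label reel are in place. I did not recheck the pen, timer or purple vial at the end.
- **Rack press:** At hand-in the rack pushed about 17 N against the back stops, 17 N against the end stop and 15 N down. The tool was level to about 0.2° and had stalled in both directions. The low turning moment about the vertical indicates both back stops share the load.
- **Disagreement:** The stalled tool position was about 6 mm further in y than my first estimate of home. The rack's open end measured 3 to 7 mm nearer the end stop than it should be. I put this down to camera and reading error, since the end stop does not let the rack go further. The contact at the end stop was partly hidden by the gripper, so I judged it by force, not by sight.

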